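Take the stop bar's distance with a tape measure and lock the reading

ROBOT

A 6-joint arm with a two-finger parallel gripper is mounted at the origin on a cart in front of the work surface, level with it; the furniture and walls round the work are solid. World frame = base frame: x ahead of the robot, y to its left, z up, the work surface at z = 0. Lengths are in m, angles in rad, forces in N, time in s.
With the tool pointing down it reaches from about 0.375 to 0.975 m from the base axis. Payload 3.8 kg.
Tool frame: the origin (TCP) lies midway between the tips of the shut fingers; the grasp point (between the pads) lies 19 mm behind it; z points along the fingers, y is the line along which they close (so a half turn about z gives the same grasp; the last joint's range is limited). The gripper opens to 85 mm and grips with 20 to 120 N. Pads are 22 mm wide; open, the fingers measure 114 mm over their backs; the gripper's body (76 mm by 85 mm) begins 54 mm behind the grasp point. The pads swing forward as they close: fully open they stand 13 mm farther back than shut.
Start: joints at [1.21, 0.264, 1.604, -0, 1.274, -0.037], TCP at [0.215, 0.64, 0.206] pointing down, gripper open.
Joint ranges: [-2.63, 2.63], [-0.94, 2.18], [0.31, 2.57], [-1.31, 4.45], [0, 2.66], [-2.55, 2.55]. Speed limits (rad/s): [2.57, 2.57, 3.14, 3.14, 3.14, 3.14].

INTERFACE

Orientations are given as a rotation vector (axis times angle).
In Python, from workcell import sensors, viewer, job gives the robot as it stands.
- The arm moves only by the shell command python3 -m inch 'ROWS' [FORCE]. ROWS is JSON, one flat list of numbers, 7 for each row, row after row: the shift along the tool's x, y, z in mm, then the turn, a rotation vector about the tool's x, y, z in degrees, then the finger opening in mm, from 0 to 85.4. A call has exactly 8 rows; each row shifts and turns the commanded pose from where the row before left it, along the tool's axes as they then stand; what a row does not reach is not made up. A row lasts 1/10 s, in which the tool goes at most 50 mm and 8.59 degrees, less where a joint would pass 70% of its speed; a pose out of reach is approached as far as the arm can. A call is refused whole if a number of a shift passes 50 or a number of a turn 8.59, either way. A call with a gripper value outside its range is refused whole. The fingers move at their own pace and stop on an object; FORCE is the grip in N (left out, the last holds). Time passes only in rows, so rows that do not move let the fingers close, or fill a call up. It gives the time, the measured TCP pose, the force, the opening and the grip force at its end, in the units of the state.
- sensors.read_state(): the state, without advancing time (a new reading comes with each control period).
- viewer.read_camera(name): name is "scene" or "side" or "wrist"; returns the picture (400x640x3 uint8, red, green, blue); there is no depth.
- viewer.camera_params(name): a dict with "K" (3x3 intrinsics, pixels), "k1" (the pictures are not rectified: a ray, as slopes to the right and down, at radius r is drawn at 1 + k1 r^2 times it, then the intrinsics apply), "world_to_cam" (4x4, takes a point from world to camera coordinates). Camera axes: x right, y down, z forward; pixel columns grow to the right and rows downward; lengths in m; the calibration is good to about 2 mm. A picture is of the moment at which its call begins: read the wrist's pose just before it. camera_params takes no time and is no camera call; for the wrist camera it gives the pose at the moment of the call.
- job.finish_job(): hands the job in; it is judged then, once.
The state is a dict: "time": time; "q": joint angles; "joint_vel": joint speeds; "joint_torque": joint torques, N m; "tool_pos": TCP position; "tcp_rot": TCP orientation; "wrist_force": force on the tool from outside, world axes, zero at the start; "torque": the same for the moment, N m; "width": opening from 0.0 (shut) to 1.0 (fully open); "grip_force": force on a finger pad.
Only numpy, scipy, OpenCV 4.12 (cv2) and the standard library are available. Lean on these libraries where they do the work, as an engineer would, in place of code of your own. Each camera call takes 0.05 s, during which the arm holds its last target. There are 200 camera calls.

TASK

Use the pocket tape measure to take the distance from the left-hand end of the optical breadboard (seen from the robot) to the back face of the low stop bar on it. Hook the tape over that end edge, back the case away against its spring until it is past the bar, and stand it flat on the board behind the bar so that the blade runs through the bar's gate and the spring draws the nose of the case up against the bar; then let go and press the lock button on the case fully down, leaving the tape hooked and locked there. Work gently: do not wrench the hook, let the case bear hard on the bar or the board, lean on the lock, or knock over or shift the objective, the eyepiece and the tall canister.

Things in the scene. Friction and masses are not known exactly. Their poses are not given: they have to be found in the camera images.
- tape_mid (a point): Centre of the tape's case, 30 mm above its underside; axes as the case's. Take the case across its 36 mm thickness, at its middle or a little behind it.
- tape_nose (a point): Lower front corner of the case: at its underside, on the centre line of the flat upright front face that must bear on the stop bar. The blade, 13 mm wide, 2 mm thick, straight and stiff, comes out 6 mm above it and can be drawn out by 228 mm, where it stops hard. A spring pulls it in with about 2.4 N when in, 1.2 N more per 100 mm drawn out.
- hook: Steel end hook of the blade: a plate 16 mm wide (y) and 2 mm thick, at right angles to the blade and pointing down. Origin: middle of its lower edge on the inner face (toward the case); axes as the case's. The lower edge hangs 16 mm below the case's underside; with the blade fully in, the inner face stands 6 mm ahead of the nose. It is smooth and slides up and down an edge easily.
- lock_top (a point): Centre of the top of the lock button, a grey ribbed pad, 16 by 18 mm, on the case near its front: 24 mm ahead of the case's centre, 65.5 mm above the underside when up, and always the highest part. It goes straight down at about 7 N, stays where it is left, and clamps the blade as it goes home, 4 mm down; 10 to 12 N takes it there.
- board: Optical breadboard, fixed: aluminium plate with a grid of small holes, 320 mm long (x), 110 mm wide (y), 12.7 mm thick, on rubber feet. Origin: centre of its length and width, at bench level. Its top is at z = 28 mm, the plate's underside at 15.3 mm. The end edge to hook is the left-hand one, at x = +160 mm; the space beyond and under it is free.
- stop: Low steel stop bar, fixed across the board's top: 74 mm wide (y), 16 mm deep (x), 7 mm high. Origin: centre of its underside, on the board's top; axes as the board's. A gate for the blade, 26 mm wide, is cut through its middle along x, down to 2 mm above the board. Its back face, where the nose of the case must bear, is at x = -8 mm.
- slide_box: Blue slide box, fixed, 98 mm (x) by 178 mm (y), 34 mm high; the tape stands on its flat lid at the start. Origin: centre of its underside.
- objective: Bystander, loose: a microscope objective, 26 mm across, 45 mm high, standing on the slide box. Origin: centre of its underside.
- eyepiece: Bystander, loose: a spare eyepiece, 35 mm across, 50 mm high, standing on the bench. Origin: centre of its underside.
- can_tall: Bystander, loose: a canister with a black cap, 45 mm across, 78 mm high, standing on the bench behind the board. Origin: centre of its underside.
- tape: Pocket tape measure (loose, about 0.35 kg): black D-shaped case, 72 mm long (x), 36 mm thick (y), 60 mm high (z), flat sides and underside. Origin: centre of its underside; x points forward out of the mouth, z up. At the start it stands on the closed slide box with its nose near the box's edge, so that the hook hangs free beyond it.

How it is judged:
On the way, in this order (a step that is already met when the one before it is completed fails the run):
1. the hook has caught the board's end edge and the blade is drawn out by more than 60 mm (x of hook in the frame of tape above 0.102 m and x of hook in the frame of board between 0.155 and 0.165 m and y of hook in the frame of board between -0.05 and 0.05 m and z of hook in the frame of board below 0.026 m), for 0.2 s.
2. the case stands on the board behind the stop bar, its nose against the bar's back face, the blade through the gate and the hook still on the edge (x of tape_nose in the frame of stop between -0.0105 and -0.006 m and y of tape_nose in the frame of stop between -0.009 and 0.009 m and z of tape_nose in the frame of stop between -0.002 and 0.002 m and angle between the x axis of tape_mid and the x axis of board, either way round below 0.12 rad and angle between tape_mid's own z axis and vertical below 0.06 rad and x of hook in the frame of board between 0.155 and 0.165 m and y of hook in the frame of board between -0.05 and 0.05 m and z of hook in the frame of board below 0.026 m), for 0.3 s.
3. the lock button is down, with the tape still in place (all of step 2 and z of lock_top in the frame of tape below 0.0618 m), for 0.2 s.
At the end, for the whole second after the job is handed in: Case upright on the board (within 2 mm) with its nose within 2.5 mm of the stop bar's back face, within 9 mm of its middle and 0.12 rad of the board's line; hook caught on the end edge; lock button down (by at least 3.7 of its 4 mm); all at rest (all of step 3 and linear speed of tape below 0.01 m/s); the robot touches nothing.
It fails at once if the hook is wrenched: more than 12 N between it and the board (contact force between hook and board above 12 N).
It fails at once if the tape is pressed on the board with more than 30 N (contact force between tape and board above 30 N).
It fails at once if the stop bar is pressed by the tape with more than 20 N (contact force between tape and stop above 20 N).
It fails at once if the objective, the eyepiece or the tall canister is moved by more than 30 mm or tipped over (distance of any of objective, eyepiece, can_tall from where it was at the start of the episode above 0.03 m or angle between any of objective, eyepiece, can_tall's own z axis and vertical above 0.4 rad).
It also fails if it takes over 54 s, if anything falls off the work surface, if the arm or the gripper's body presses on something with over 40 N, if the wrist force passes 120 N, or if a joint passes its speed limit or range.

## Working session

There is one attempt and no reset: what is moved stays moved. The work goes in short steps, Python scripts to look and compute and a shell command to move; the robot and the scene stay as the last step left them, time stands still between calls to the robot, and variables do not carry over. Pictures are saved under pics/ and viewed, at most 13 in all, crops included, and the job is handed in when it is done.

```bash
mkdir -p pics
cat > h.py <<'E'
import numpy as np, cv2
from workcell import sensors, viewer, job
def snap(n,f):
    P=viewer.camera_params(n); im=viewer.read_camera(n); cv2.imwrite('pics/'+f,im[:,:,::-1]); np.savez('pics/'+f+'.npz',K=P['K'],k1=P['k1'],T=P['world_to_cam']); return im
def load(f):
    d=np.load('pics/'+f+'.npz'); return d['K'],float(d['k1']),d['T']
def px2w(f,uv,z):
    K,k1,T=load(f); out=[]
    p=cv2.undistortPoints(np.array(uv,float).reshape(-1,1,2),K,np.array([k1,0,0,0.])).reshape(-1,2)
    R=T[:3,:3];c=-R.T@T[:3,3]; z=np.broadcast_to(z,len(p))
    for (a,b),zz in zip(p,z):
        d=R.T@np.array([a,b,1]); out.append(c+d*(zz-c[2])/d[2])
    return np.array(out)
def w2px(f,X):
    K,k1,T=load(f); return cv2.projectPoints(np.array(X,float).reshape(-1,1,3),cv2.Rodrigues(T[:3,:3])[0],T[:3,3],K,np.array([k1,0,0,0.]))[0].reshape(-1,2)
E
python3 - <<'E'
from h import *
np.set_printoptions(precision=4,suppress=True)
a=snap('scene','s1.png');b=snap('side','d1.png');c=snap('wrist','w1.png')
for n in ('s1','d1','w1'):
    K,k,T=load(n+'.png'); print(n,K[0,0],k,-T[:3,:3].T@T[:3,3],T[2,:3])
cv2.imwrite('pics/m1.png',np.vstack([np.hstack([cv2.resize(a,(400,250)),cv2.resize(b,(400,250))])])[:,:,::-1])
print(sensors.read_state())
E
```

```text
s1 455.253821003119 0.03396430302013287 [0.0433 0.3656 0.6398] [ 0.5758 -0.5475 -0.6072]
d1 408.6810327449193 -0.06573679380682114 [ 0.5758 -0.9764  0.5984] [-0.0393  0.8651 -0.5001]
w1 312.7773285336473 0.012256900703629454 [0.152  0.6599 0.3728] [ 0.248  -0.0846 -0.9651]
{'time': 0.15, 'q': array([ 1.2101,  0.2646,  1.6051,  0.    ,  1.2737, -0.0369]), 'joint_vel': array([ 0.0016, -0.0016, -0.0059,  0.    , -0.0002,  0.0003]), 'joint_torque': array([ -0.    , -51.5904, -36.796 ,  -0.0001,   0.008 ,   0.    ]), 'tool_pos': array([0.2145, 0.6393, 0.2053]), 'tcp_rot': array([-0.5064, -3.1001,  0.0028]), 'wrist_force': array([-0.6517, -0.2613,  0.1618]), 'torque': array([ 0.0324,  0.0344, -0.0409]), 'grip_force': 0.0, 'width': 0.9969581598198474}
```

View pics/s1.png

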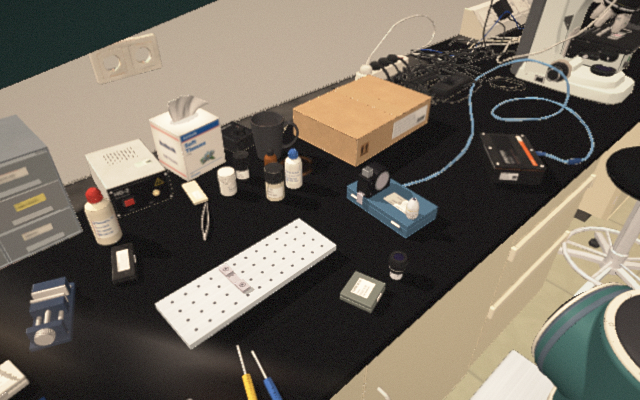

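View pics/d1.png

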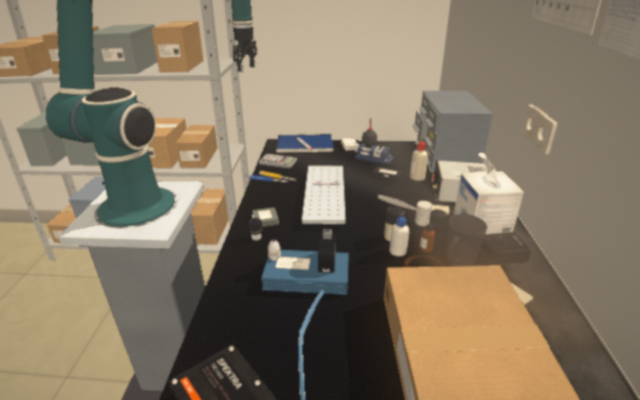

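Scene: the board spans (158,300)–(336,240), with the stop bar at (237,278) and its left end edge from (158,300) to (195,343). The slide box is at about (392,205) with the tape at (373,182), the objective at (411,208), the eyepiece at (398,265) and the canister near (275,185).

Run:
```python
from h import *
np.set_printoptions(precision=3,suppress=True)
print('board L/R corners top: left-back,left-front,right-front?,right-back',px2w('s1.png',[(158,300),(195,340),(336,243),(302,221)],.028).tolist())
print('stop',px2w('s1.png',[(237,278)],.035))
print('box lid',px2w('s1.png',[(347,187),(403,227),(437,208),(383,172)],.034))
a=cv2.imread('pics/s1.png')
x=cv2.resize(a[150:250,335:445],None,fx=4,fy=4,interpolation=cv2.INTER_CUBIC)
b=cv2.imread('pics/w1.png')
cv2.imwrite('pics/c1.png',np.hstack([x,cv2.resize(b[:,:],(360,225)) if 0 else cv2.copyMakeBorder(cv2.resize(b,(360,225)),0,175,0,0,cv2.BORDER_CONSTANT)]))
```

```text
board L/R corners top: left-back,left-front,right-front?,right-back [[0.593324808472323, 0.21950010642678183, 0.028000000000000025], [0.4829941708004128, 0.2145204117667187, 0.028000000000000025], [0.49001122032507743, -0.09728215690108444, 0.028000000000000025], [0.5833311797527947, -0.09121658004001953, 0.028000000000000025]]
stop [[0.539 0.098 0.035]]
box lid [[ 0.598 -0.237  0.034]
 [ 0.428 -0.224  0.034]
 [ 0.418 -0.325  0.034]
 [ 0.583 -0.342  0.034]]
```

View pics/c1.png

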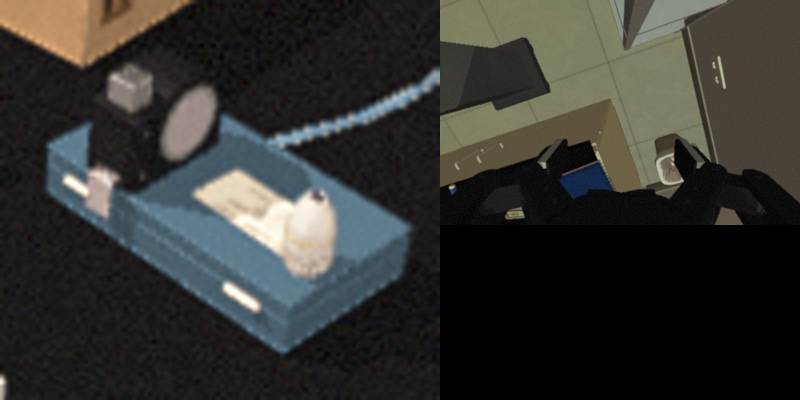

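```bash
cat >> h.py <<'E'
from scipy.spatial.transform import Rotation as Ro
np.set_printoptions(precision=3,suppress=True)
def plan(dst,yaw,n,st=None):
    "even rows from the present pose to dst, tool down, tool x at world angle yaw (deg)"
    s=sensors.read_state(); R=Ro.from_rotvec(s['tcp_rot']); p=np.array(s['tool_pos'])
    c,sn=np.cos(np.radians(yaw)),np.sin(np.radians(yaw))
    G=Ro.from_matrix(np.array([[c,sn,0],[sn,-c,0],[0,0,-1]]))
    w=(R.inv()*G).as_rotvec(); st=(np.array(dst)-p)/n*1000
    for i in range(n):
        print((R.inv().apply(st)).round(1),np.degrees(w/n).round(2)); R=R*Ro.from_rotvec(w/n)
E
python3 - <<'E'
from h import *
print('button,hook',px2w('s1.png',[(367.5,172),(360,202.5)],[.0995,.018]))
print('objective',px2w('s1.png',[(411,217),(411.5,199)],[.034,.079]))
print('eyep',px2w('s1.png',[(398,277)],[0]))
plan([.54,.10,.25],90,16)
E
```

```text
button,hook [[ 0.546 -0.241  0.1  ]
 [ 0.553 -0.233  0.018]]
objective [[ 0.437 -0.261  0.034]
 [ 0.442 -0.259  0.079]]
eyep [[ 0.367 -0.14   0.   ]]
[-30.  -25.5  -2.7] [-0.01  0.    4.47]
[-31.9 -23.1  -2.8] [-0.01  0.    4.47]
[-33.6 -20.5  -2.8] [-0.01  0.    4.47]
[-35.1 -17.8  -2.8] [-0.01  0.    4.47]
[-36.4 -15.1  -2.8] [-0.01  0.    4.47]
[-37.4 -12.2  -2.8] [-0.01  0.    4.47]
[-38.3  -9.2  -2.8] [-0.01  0.    4.47]
[-38.9  -6.2  -2.8] [-0.01  0.    4.47]
[-39.2  -3.2  -2.8] [-0.01  0.    4.47]
[-39.4  -0.1  -2.8] [-0.01  0.    4.47]
[-39.3   3.   -2.8] [-0.01  0.    4.47]
[-38.9   6.   -2.8] [-0.01  0.    4.47]
[-38.3   9.   -2.8] [-0.01  0.    4.47]
[-37.5  12.   -2.8] [-0.01  0.    4.47]
[-36.5  14.9  -2.8] [-0.01  0.    4.47]
[-35.2  17.7  -2.8] [-0.01  0.    4.47]
```

```bash
python3 -m inch '[-30,-25.5,-3,0,0,4.5,85, -32,-23,-3,0,0,4.5,85, -33.5,-20.5,-3,0,0,4.5,85, -35,-18,-3,0,0,4.5,85, -36.5,-15,-3,0,0,4.5,85, -37.5,-12,-3,0,0,4.5,85, -38,-9,-3,0,0,4.5,85, -39,-6,-3,0,0,4.5,85]'; python3 -m inch '[-39,-3,-3,0,0,4.5,85, -39.5,0,-3,0,0,4.5,85, -39.5,3,-3,0,0,4.5,85, -39,6,-3,0,0,4.5,85, -38,9,-3,0,0,4.5,85, -37.5,12,-3,0,0,4.5,85, -36.5,15,-3,0,0,4.5,85, -35,17.5,-3,0,0,4,85]'
python3 -m inch '[0,0,0,0,0,0,85, 0,0,0,0,0,0,85, 0,0,0,0,0,0,85, 0,0,0,0,0,0,85,-20,0,0,0,0,0,85,-30,0,0,0,0,0,85,-30,0,0,0,0,0,85,-20,0,0,0,0,0,85]' >/dev/null
python3 - <<'E'
from h import *
snap('wrist','w2.png'); s=sensors.read_state(); print(s['tool_pos'],s['tcp_rot'])
plan([.555,-.265,.20],90,8)
E
```

```text
time: 0.95
tool_pos: [0.3776, 0.3688, 0.2302]
tcp_rot: [-1.444, -2.79, 0.0]
wrist_force: [-0.1, 0.3, 0.1]
width: 0.996
grip_force: 0.0
time: 1.75
tool_pos: [0.5387, 0.0984, 0.2543]
tcp_rot: [-2.226, -2.217, 0.0]
wrist_force: [1.1, 1.4, 0.2]
width: 0.996
grip_force: 0.0
[ 0.538 -0.003  0.254] [ 2.221  2.22  -0.003]
[-32.8   2.2   6.9] [-0.    0.02 -0.  ]
[-32.8   2.2   6.9] [-0.    0.02 -0.  ]
[-32.8   2.2   6.9] [-0.    0.02 -0.  ]
[-32.8   2.2   6.9] [-0.    0.02 -0.  ]
[-32.8   2.2   6.8] [-0.    0.02 -0.  ]
[-32.8   2.2   6.8] [-0.    0.02 -0.  ]
[-32.8   2.2   6.8] [-0.    0.02 -0.  ]
[-32.8   2.2   6.8] [-0.    0.02 -0.  ]
```

View pics/w2.png

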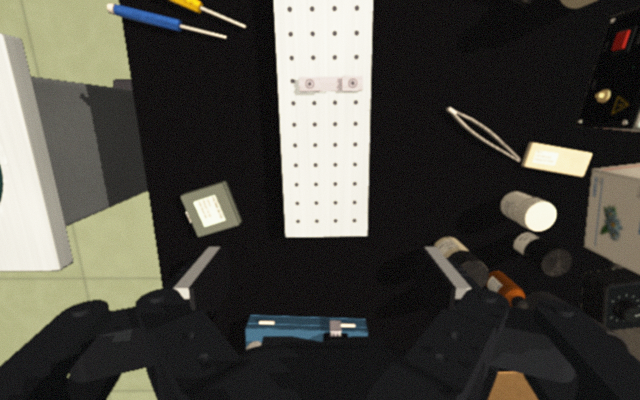

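The wrist view (image up is +y) shows the stop bar at about (329,84), the board's right end along row 237 (columns 285–368), and the hook at the slide box edge near (336,328). I'll enlarge the stop and hook.

```bash
python3 - <<'E'
from h import *
a=cv2.imread('pics/w2.png')
f=lambda b:cv2.resize(b,None,fx=6,fy=6,interpolation=cv2.INTER_CUBIC)
cv2.imwrite('pics/c2.png',np.vstack([f(a[65:105,260:390]),f(a[305:355,250:380])]))
print('right end',px2w('w2.png',[(285,237),(368,236.5)],.028))
print('long sides',px2w('w2.png',[(274,2),(372.5,2)],.028))
E
python3 -m inch '[-33,2,7,0,0,0,85,-33,2,7,0,0,0,85,-33,2,7,0,0,0,85,-33,2,7,0,0,0,85,-33,2,7,0,0,0,85,-33,2,7,0,0,0,85,-33,2,7,0,0,0,85,-33,2,7,0,0,0,85]'
```

```text
right end [[ 0.488 -0.094  0.028]
 [ 0.6   -0.094  0.028]]
long sides [[0.485 0.185 0.028]
 [0.594 0.185 0.028]]
time: 3.4
tool_pos: [0.5545, -0.2637, 0.1981]
tcp_rot: [-2.22, -2.223, -0.001]
wrist_force: [0.5, 0.2, -0.3]
width: 0.994
grip_force: 0.0
```

View pics/c2.png

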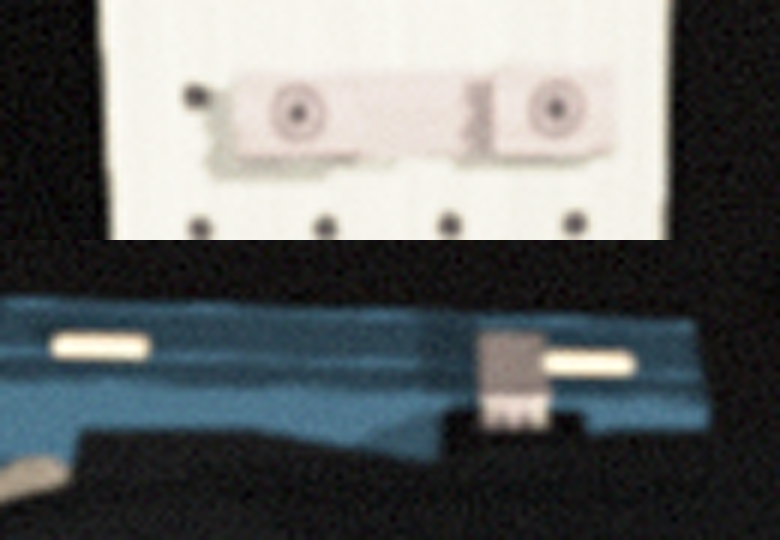

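The stop's top face covers pixels (299,77)–(362,91), with its gate centred near column 331. The hook hangs at about columns 330–341.

Run:
```python
from h import *
P=px2w('w2.png',[(260+c/6,65+r/6) for c,r in [(235,155),(612,155),(235,75),(612,72),(298,113),(557,108),(427,110)]],.035)
print(P)
h=px2w('w2.png',[(250+c/6,305+(r-240)/6) for c,r in [(480,332),(546,332),(483,395),(548,395)]],[.018,.018,.042,.042]);print('hook',h)
print('boxfront lid',px2w('w2.png',[(250+c/6,305+(r-240)/6) for c,r in [(0,380),(700,398)]],.034))
a=snap('wrist','w3.png')
```

```text
[[0.511 0.092 0.035]
 [0.585 0.092 0.035]
 [0.512 0.106 0.035]
 [0.584 0.107 0.035]
 [0.524 0.1   0.035]
 [0.574 0.1   0.035]
 [0.549 0.1   0.035]]
hook [[ 0.55  -0.231  0.018]
 [ 0.567 -0.231  0.018]
 [ 0.55  -0.231  0.042]
 [ 0.566 -0.231  0.042]]
boxfront lid [[ 0.434 -0.233  0.034]
 [ 0.603 -0.238  0.034]]
```

View pics/w3.png

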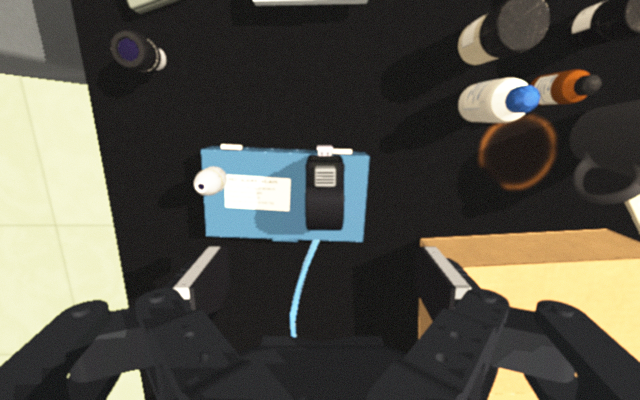

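The tape stands at (325,190), with its button at (325,176) and its hook at (324,151). The objective is at (210,181) and the eyepiece at (138,52).

Run:
```python
from h import *
print(px2w('w3.png',[(325.5,176.5),(324.5,147)],[.0995,.044]))
for yaw in (86,90,94):
  c=np.array([.5585,-.274,.034]);f=np.array([np.cos(np.radians(yaw)),np.sin(np.radians(yaw)),0]);l=np.array([-f[1],f[0],0]);z=np.array([0,0,1])
  pts=[c+.024*f+.0655*z, c+.044*f+.008*z]+[c+a*f+b*l+h*z for a,b,h in [(.036,.018,.05),(.036,-.018,.05),(-.0,.018,.06),(-.0,-.018,.06),(-.036,.018,.01),(-.036,-.018,.01)]]
  print(yaw,w2px('w3.png',pts).round(1).tolist())
a=cv2.cvtColor(cv2.imread('pics/w3.png'),cv2.COLOR_BGR2HSV)
for r in (165,190,200,205,210,215,222,226):
  row=a[r,295:360]; d=np.where(row[:,2]<60)[0]+295; print(r,d.min() if len(d) else 0,d.max() if len(d) else 0)
g=cv2.imread('pics/w3.png').astype(int)
for r in range(160,194,4):
  d=np.where((g[r,300:350].sum(1)>240)&(abs(g[r,300:350,0]-g[r,300:350,2])<25))[0]+300; print(r,d.min() if len(d) else 0,d.max() if len(d) else 0,end=';')
s=sensors.read_state(); print(s['tool_pos'])
```

```text
[[ 0.558 -0.25   0.099]
 [ 0.557 -0.23   0.044]]
86 [[328.3, 176.7], [328.6, 146.9], [309.0, 159.0], [348.8, 161.8], [306.2, 200.3], [346.0, 203.0], [306.5, 220.1], [339.5, 222.3]]
90 [[326.3, 176.7], [325.6, 146.8], [306.2, 160.3], [346.1, 160.3], [306.2, 201.7], [346.1, 201.7], [308.8, 221.3], [341.9, 221.3]]
94 [[324.4, 176.7], [322.6, 146.9], [303.5, 161.8], [343.3, 159.0], [306.2, 203.0], [346.1, 200.4], [311.1, 222.3], [344.2, 220.1]]
165 306 342
190 306 342
200 306 341
205 306 342
210 306 342
215 306 342
222 306 341
226 307 341
160 0 0;164 0 0;168 315 335;172 314 336;176 314 336;180 314 336;184 314 336;188 0 0;192 0 0;[ 0.554 -0.268  0.197]
```

```bash
python3 -m inch '[-3,1,22,0,0,-1,60,-3,1,22,0,0,0,60,-3,1,22,0,0,0,60,-1,0,22,0,0,0,60,0,0,22,0,0,0,60,0,0,20,0,0,0,60,0,0,12,0,0,0,60,0,0,9,0,0,0,60]' 30; python3 -m inch '[0,0,0,0,0,0,60,0,0,0,0,0,0,30,0,0,0,0,0,0,30,0,0,0,0,0,0,30,0,0,0,0,0,0,30,0,0,0,0,0,0,30,0,0,0,0,0,0,30,0,0,0,0,0,0,30]' 40
```

```text
time: 4.25
tool_pos: [0.5571, -0.2726, 0.0464]
tcp_rot: [-2.201, -2.24, 0.0]
wrist_force: [0.2, 0.5, 0.3]
width: 0.705
grip_force: 0.0
time: 5.05
tool_pos: [0.5579, -0.2744, 0.0488]
tcp_rot: [2.202, 2.238, 0.001]
wrist_force: [-2.0, 0.7, 6.0]
width: 0.415
grip_force: 41.6
```

```bash
python3 -m inch '[0,0,-15,0,0,0,30,0,0,-25,0,0,0,30,5,0,-25,0,0,0,30,20,0,-15,0,0,0,30,35,0,0,0,0,0,30,40,0,0,0,0,0,30,40,0,0,0,0,0,30,40,0,0,0,0,0,30]' 40;  python3 -m inch '[40,0,0,0,0,0,30,40,0,0,0,0,0,30,40,0,0,0,0,0,30,40,0,0,0,0,0,30,40,0,0,0,0,0,30,40,0,0,0,0,0,30,40,0,0,0,0,0,30,30,-2,0,0,0,0,30]'
python3 - <<'E'
from h import *
snap('wrist','w4.png'); s=sensors.read_state(); print(s['tool_pos'],s['tcp_rot'],s['wrist_force'])
E
```

```text
time: 5.85
tool_pos: [0.5529, -0.0915, 0.1271]
tcp_rot: [-2.202, -2.238, 0.0]
wrist_force: [0.2, -0.1, -2.9]
width: 0.413
grip_force: 40.7
time: 6.65
tool_pos: [0.5454, 0.2189, 0.1272]
tcp_rot: [-2.201, -2.24, 0.001]
wrist_force: [0.4, -0.6, -3.7]
width: 0.413
grip_force: 40.7
[0.545 0.223 0.127] [-2.198 -2.24  -0.004] [-0.377  4.063 -3.164]
```

View pics/w4.png

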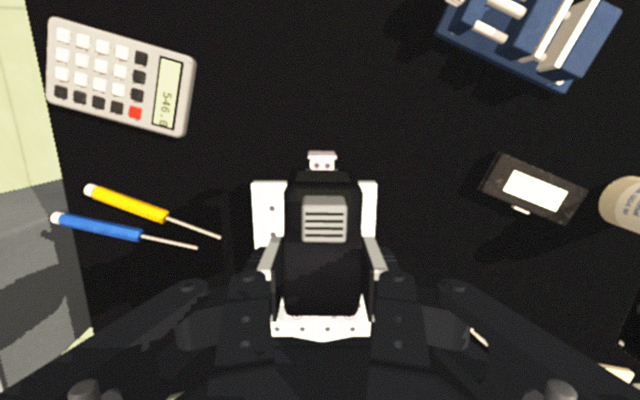

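The board's left end edge is at row 181, columns 251–377. The hook's top is at (321,153).

Run:
```python
from h import *
print(px2w('w4.png',[(251,181.5),(377.5,180.5)],.028))
u=.127-.0148
print('hook top outer, inner?',px2w('w4.png',[(308,151),(336,151),(309,170)],[u+.008,u+.008,u+.008]))
print('button',px2w('w4.png',[(324.5,219)],u+.0655), sensors.read_state()['tool_pos'])
```

```text
[[0.484 0.227 0.028]
 [0.594 0.23  0.028]]
hook top outer, inner? [[0.537 0.265 0.12 ]
 [0.552 0.265 0.12 ]
 [0.538 0.254 0.12 ]]
button [[0.546 0.245 0.178]] [0.545 0.223 0.127]
```

```bash
python3 -m inch '[0,0,10,0,0,0,30,0,0,15,0,0,0,30,0,0,15,0,0,0,30,0,0,15,0,0,0,30,0,0,12,0,0,0,30,0,0,8,0,0,0,30,0,0,3,0,0,0,30,0,0,0,0,0,0,30]';  python3 -m inch '[-8,0,0,0,0,0,30,-8,0,0,0,0,0,30,-6,0,0,0,0,0,30,-5,0,0,0,0,0,30,-5,0,0,0,0,0,30,-5,0,0,0,0,0,30,-5,0,0,0,0,0,30,-5,0,0,0,0,0,30]'
```

```text
time: 7.5
tool_pos: [0.5469, 0.2156, 0.0488]
tcp_rot: [-2.203, -2.239, 0.001]
wrist_force: [0.3, -0.4, -2.6]
width: 0.414
grip_force: 40.7
time: 8.3
tool_pos: [0.5478, 0.1691, 0.0495]
tcp_rot: [-2.203, -2.239, -0.001]
wrist_force: [-0.5, 4.4, -2.6]
width: 0.414
grip_force: 40.6
```

```bash
python3 -m inch '[-6,0,0,0,0,0,30,-8,0,0,0,0,0,30,-8,0,0,0,0,0,30,-8,0,0,0,0,0,30,-8,0,0,0,0,0,30,-8,0,0,0,0,0,30,-8,0,0,0,0,0,30,-8,0,0,0,0,0,30]';  python3 -m inch '[-4,0,0,0,0,0,30,0,0,0,0,0,0,30,0,0,0,0,0,0,30,0,0,0,0,0,0,30,0,0,0,0,0,0,30,0,0,-2,0,0,0,30,0,0,-2,0,0,0,30,0,0,-2,0,0,0,30]'
python3 - <<'E'
from h import *
a=snap('wrist','w5.png'); s=sensors.read_state(); print(s['tool_pos'],s['tcp_rot'],s['wrist_force'])
cv2.imwrite('pics/c5.png',cv2.resize(a[0:330,180:480],None,fx=1.8,fy=1.8)[:,:,::-1])
E
```

```text
time: 9.1
tool_pos: [0.5503, 0.1086, 0.0521]
tcp_rot: [-2.204, -2.238, -0.008]
wrist_force: [-3.2, 10.2, 7.3]
width: 0.412
grip_force: 42.3
time: 9.9
tool_pos: [0.5492, 0.1022, 0.0557]
tcp_rot: [2.202, 2.239, -0.0]
wrist_force: [0.3, 2.5, -3.6]
width: 0.411
grip_force: 40.9
[0.549 0.102 0.056] [ 2.202  2.239 -0.001] [-0.149  2.095 -3.371]
```

View pics/c5.png

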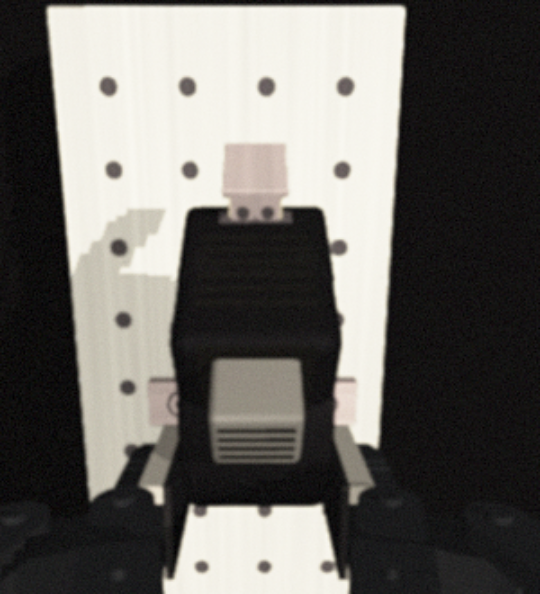

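The hook is not caught and sits close to the nose; the case has pitched nose-up in the fingers, because its rear struck the stop bar. The case's lower front edge is at row 208 of the crop, the hook's lower edge at row 145, and the button's ribbed top at rows 415–465. I'll estimate the pitch from these.

Run:
```python
from h import *
from scipy.optimize import least_squares
cp=[(187,208),(325,208),(223,145),(287,145),(222,192),(290,192),(216,463),(298,463),(212,417),(302,417)]
m=np.array(cp)/1.8+[180,0]
b=np.array([(36,18,0),(36,-18,0),(44,8,-16),(44,-8,-16),(44,8,8),(44,-8,8),(15,8,65.5),(15,-8,65.5),(33,8,65.5),(33,-8,65.5)])/1000
b[:,1]*=1
def pose(p):
    x,y,z,th,yaw=p
    return Ro.from_euler('ZY',[np.pi/2+yaw,-th]).apply(b)+[x,y,z]
f=lambda p:(w2px('w5.png',pose(p))-m).ravel()
for t in (0.,.6):
  r=least_squares(f,[.549,.102,.041,t,0],loss='soft_l1',f_scale=2); print(r.x,np.degrees(r.x[3:]),r.cost); print(r.fun.reshape(-1,2).round(1).tolist())
```

```text
[0.549 0.138 0.052 0.569 0.02 ] [32.604  1.125] 13.1893951069334
[[-0.3, -1.8], [0.0, -2.1], [1.5, 0.1], [-0.9, -0.0], [0.3, 1.1], [-0.4, 1.0], [1.6, 2.0], [-1.6, 1.8], [1.1, -1.0], [-1.1, -1.2]]
[0.549 0.138 0.052 0.569 0.02 ] [32.604  1.125] 13.189395106932967
[[-0.3, -1.8], [0.0, -2.1], [1.5, 0.1], [-0.9, -0.0], [0.3, 1.1], [-0.4, 1.0], [1.6, 2.0], [-1.6, 1.8], [1.1, -1.0], [-1.1, -1.2]]
```

```bash
python3 -m inch '[0,0,-13,0,0,0,30,0,0,-20,0,0,0,30,0,0,-18,0,0,0,30,0,0,0,0,-8.2,0,30,0,0,0,0,-8.2,0,30,0,0,0,0,-8.2,0,30,0,0,0,0,-8,0,30,0,0,0,0,0,0,30]' 40; python3 -m inch '[10,0,0,0,0,0,30,15,0,-1,0,0,0,30,15,0,-1,0,0,0,30,15,0,-1,0,0,0,30,15,0,-1,0,0,0,30,5,0,-1,0,0,0,30,0,0,0,0,0,0,30,0,0,0,0,0,0,30]'
python3 - <<'E'
from h import *
a=snap('wrist','w6.png'); s=sensors.read_state(); print(s['tool_pos'],Ro.from_rotvec(s['tcp_rot']).as_matrix().T)
b=cv2.imread('pics/w4.png')
cv2.imwrite('pics/c6.png',cv2.resize(a[0:330,180:480],None,fx=1.8,fy=1.8)[:,:,::-1])
E
```

```text
time: 10.75
tool_pos: [0.548, 0.1052, 0.1042]
tcp_rot: [1.875, 1.917, -0.555]
wrist_force: [-0.6, -0.3, -3.8]
width: 0.413
grip_force: 41.0
time: 11.55
tool_pos: [0.5478, 0.1687, 0.0703]
tcp_rot: [1.881, 1.913, -0.551]
wrist_force: [0.3, -0.7, -3.3]
width: 0.412
grip_force: 41.0
[0.548 0.169 0.07 ] [[-0.014  0.842 -0.539]
 [ 1.     0.017  0.   ]
 [ 0.009 -0.539 -0.842]]
```

View pics/c6.png

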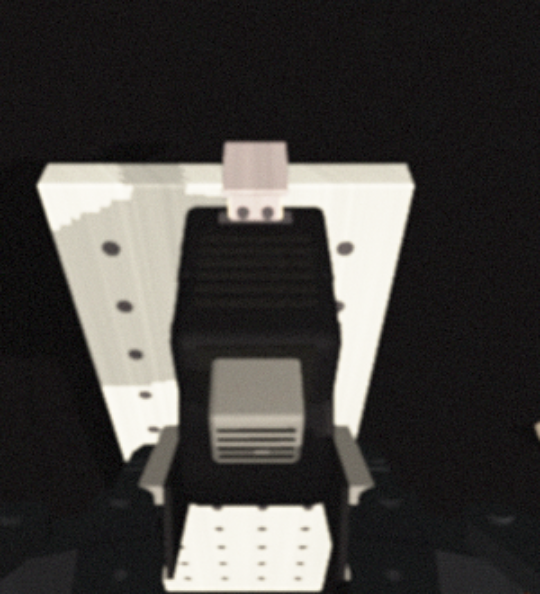

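The grip is unchanged and the case now looks level. The board's end edge is at crop row 186 and the hook is ahead of it at rows 145–192.

Run:
```python
from h import *
from scipy.optimize import least_squares
q=lambda cp:np.array(cp)/1.8+[180,0]
print('edge',px2w('w6.png',q([(38,186),(413,186)]),.028))
m=q([(187,208),(325,208),(223,143),(287,143),(222,191),(290,191),(216,463),(298,463),(212,417),(302,417)])
b=np.array([(36,18,0),(36,-18,0),(44,8,-16),(44,-8,-16),(44,8,8),(44,-8,8),(15,8,65.5),(15,-8,65.5),(33,8,65.5),(33,-8,65.5)])/1000
f=lambda p:(w2px('w6.png',Ro.from_euler('ZY',[np.pi/2+p[4],-p[3]]).apply(b)+p[:3])-m).ravel()
r=least_squares(f,[.549,.19,.041,0,0],loss='soft_l1',f_scale=2); print(r.x,np.degrees(r.x[3:]),r.cost)
```

```text
edge [[0.484 0.225 0.028]
 [0.593 0.227 0.028]]
[0.548 0.197 0.048 0.007 0.023] [0.386 1.295] 14.654098370634305
```

```bash
python3 -m inch '[1,0,1.7,0,0,0,30,1.5,0,2.5,0,0,0,30,1.5,0,2.5,0,0,0,30,1.5,0,2.5,0,0,0,30,1.5,0,2.5,0,0,0,30,1,0,1.2,0,0,0,30,0.5,0,0.8,0,0,0,30,0,0,0,0,0,0,30]' 40; python3 -m inch '[0.5,0,0.8,0,0,0,30,0.5,0,0.8,0,0,0,30,0.5,0,0.8,0,0,0,30,0,0,0,0,0,0,30,0,0,0,0,0,0,30,0,0,0,0,0,0,30,0,0,0,0,0,0,30,0,0,0,0,0,0,30]' 20
```

```text
time: 12.4
tool_pos: [0.5477, 0.1685, 0.0539]
tcp_rot: [1.881, 1.913, -0.551]
wrist_force: [-0.1, -0.9, -3.2]
width: 0.412
grip_force: 41.0
time: 13.2
tool_pos: [0.5478, 0.1686, 0.0513]
tcp_rot: [1.881, 1.913, -0.55]
wrist_force: [-0.5, 0.2, -3.1]
width: 0.415
grip_force: 41.0
```

```bash
python3 -m inch '[0.5,0,0.8,0,0,0,30,0,0,0,0,0,0,30,0.5,0,0.8,0,0,0,30,0,0,0,0,0,0,30,0,0,0,0,0,0,30,0,0,0,0,0,0,30,0,0,0,0,0,0,30,0,0,0,0,0,0,30]' 20
```

```text
time: 14.0
tool_pos: [0.5478, 0.1686, 0.0498]
tcp_rot: [1.881, 1.912, -0.55]
wrist_force: [-2.3, 1.4, 2.6]
width: 0.409
grip_force: 41.6
```

```bash
python3 -m inch '[0,0,0,0,0,0,45,0,0,0,0,0,0,60,0,0,0,0,0,0,60,0,0,0,0,0,0,60,0,0,-5,0,0,0,60,0,0,-15,0,0,0,60,0,0,-20,0,0,0,60,0,0,-20,0,0,0,60]' 40; python3 -m inch '[0,0,-10,0,0,0,60,0,0,0,0,8.2,0,60,0,0,0,0,8.2,0,60,0,0,0,0,8.2,0,60,0,0,0,0,8,0,60,0,0,0,0,0,0,60,0,0,0,0,0,0,60,0,0,0,0,0,0,60]'
python3 - <<'E'
from h import *
snap('wrist','w7.png'); s=sensors.read_state(); print(s['tool_pos'],Ro.from_rotvec(s['tcp_rot']).as_matrix().T)
g=cv2.imread('pics/w7.png').astype(int)
# expected feature places for level case at .548,.1965
b=np.array([(24,0,65.5),(15,0,65.5),(33,0,65.5),(36,18,0),(36,-18,0),(44,8,8),(44,-8,8)])/1000
print(w2px('w7.png',Ro.from_euler('Z',np.pi/2+.02).apply(b)+[.548,.1965,.028]).round(1).tolist())
M=((g.max(2)-g.min(2)<25)&(g.sum(2)>240)&(g.sum(2)<560)).astype(np.uint8)
n,l,st,c=cv2.connectedComponentsWithStats(M[90:300,240:400])
for i in range(1,n):
  if st[i,4]>120: print(st[i]+[240,90,0,0,0],c[i]+[240,90])
E
```

```text
time: 14.8
tool_pos: [0.5474, 0.2018, 0.1014]
tcp_rot: [1.881, 1.913, -0.549]
wrist_force: [0.2, -0.4, -0.1]
width: 0.706
grip_force: 0.0
time: 15.6
tool_pos: [0.547, 0.2069, 0.1083]
tcp_rot: [2.201, 2.24, -0.002]
wrist_force: [0.3, 0.0, -0.7]
width: 0.705
grip_force: 0.0
[0.547 0.207 0.108] [[-0.018  1.    -0.001]
 [ 1.     0.018 -0.001]
 [-0.001 -0.001 -1.   ]]
[[322.9, 203.1], [322.9, 217.2], [322.8, 188.6], [300.0, 166.2], [345.1, 166.1], [312.1, 157.5], [333.0, 157.4]]
[ 240  171  141  129 1015] [297.372 222.752]
[308 183  30  30 852] [322.4   197.594]
```

```bash
python3 -m inch '[-4,0,6,0,0,0,60,-4,0,12,0,0,0,60,-4,0,12,0,0,0,60,0,0,12,0,0,0,60,0,0,12,0,0,0,60,0,0,8,0,0,0,60,0,0,4,0,0,0,60,0,0,2,0,0,0,60]' 40; python3 -m inch '[0,0,0,0,0,0,50,0,0,0,0,0,0,30,0,0,0,0,0,0,30,0,0,0,0,0,0,30,0,0,0,0,0,0,30,0,0,0,0,0,0,30,0,0,0,0,0,0,30,0,0,0,0,0,0,30]' 60
```

```text
time: 16.45
tool_pos: [0.5472, 0.1942, 0.0397]
tcp_rot: [-2.203, -2.239, 0.001]
wrist_force: [-0.1, -0.0, 0.1]
width: 0.704
grip_force: 0.0
time: 17.25
tool_pos: [0.548, 0.1945, 0.0412]
tcp_rot: [2.203, 2.239, 0.002]
wrist_force: [-1.2, -0.1, 5.0]
width: 0.41
grip_force: 61.2
```

```bash
python3 -m inch '[0,0,-3,0,0,0,30,0,0,-4,0,0,0,30,-4,0,0,0,0,0,30,-5,0,0,0,0,0,30,-5,0,0,0,0,0,30,-5,0,0,0,0,0,30,-5,0,0,0,0,0,30,-5,0,0,0,0,0,30]'; python3 -m inch '[-4,0,-1,0,0,0,30,-2,0,-2,0,0,0,30,0,0,-2,0,0,0,30,0,0,-1,0,0,0,30,0,0,0,0,0,0,30,0,0,0,0,0,0,30,0,0,0,0,0,0,30,0,0,0,0,0,0,30]'
```

```text
time: 18.05
tool_pos: [0.5476, 0.1652, 0.0472]
tcp_rot: [-2.203, -2.239, -0.0]
wrist_force: [0.1, 3.3, -3.7]
width: 0.41
grip_force: 60.2
time: 18.85
tool_pos: [0.5482, 0.1593, 0.0535]
tcp_rot: [2.203, 2.24, 0.001]
wrist_force: [-0.4, 2.6, -2.1]
width: 0.408
grip_force: 60.3
```

```bash
python3 -m inch '[-4,0,1,0,0,0,30,-7,0,0,0,0,0,30,-8,0,0,0,0,0,30,-8,0,0,0,0,0,30,-8,0,0,0,0,0,30,-8,0,0,0,0,0,30,-5,0,0,0,0,0,30,0,0,0,0,0,0,30]'
python3 - <<'E'
from h import *
snap('wrist','w8.png');a=cv2.imread('pics/w8.png');cv2.imwrite('pics/c8.png',cv2.resize(a[0:330,180:480],None,fx=1.8,fy=1.8))
E
```

```text
time: 19.65
tool_pos: [0.5485, 0.1101, 0.0522]
tcp_rot: [2.204, 2.239, -0.001]
wrist_force: [-0.9, 3.2, -3.7]
width: 0.409
grip_force: 60.4
```

View pics/c8.png

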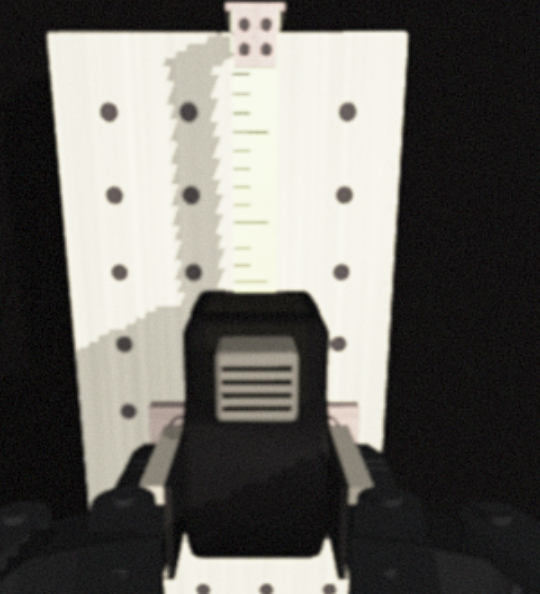

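The tape is hooked at (255,30) in the crop, with the blade drawn straight and the case level. The bar's front edge is at row 403.

```bash
python3 - <<'E'
from h import *
q=lambda cp:np.array(cp)/1.8+[180,0]
print('bar ends',px2w('w8.png',q([(150,404),(357,404)]),.035))
print('button c, front top, rear top',px2w('w8.png',q([(257,386),(257,352),(257,420)]),.1045),'nose bottom? edge',px2w('w8.png',q([(48,33),(407,33)]),.028))
E
python3 -m inch '[-5,0,0,0,0,0,30,-8,0,0,0,0,0,30,-9,0,0,0,0,0,30,-9,0,0,0,0,0,30,-9,0,0,0,0,0,30,-9,0,0,0,0,0,30,-9,0,0,0,0,0,30,-8,0,0,0,0,0,30]'
```

```text
bar ends [[0.512 0.109 0.035]
 [0.584 0.11  0.035]]
button c, front top, rear top [[0.549 0.138 0.104]
 [0.548 0.146 0.104]
 [0.549 0.13  0.104]] nose bottom? edge [[0.484 0.225 0.028]
 [0.593 0.227 0.028]]
time: 20.5
tool_pos: [0.5493, 0.0451, 0.052]
tcp_rot: [-2.202, -2.239, 0.0]
wrist_force: [0.1, 5.2, -3.9]
width: 0.409
grip_force: 60.2
```

```bash
python3 -m inch '[0,0,2,0,0,0,30,0,0,3,0,0,0,30,0,0,2,0,0,0,30,0,0,1,0,0,0,30,0,0,1,0,0,0,30,0,0,0.5,0,0,0,30,0,0,0,0,0,0,30,0,0,0,0,0,0,30]'
```

```text
time: 21.3
tool_pos: [0.5497, 0.0453, 0.0428]
tcp_rot: [-2.203, -2.24, 0.0]
wrist_force: [-0.7, 2.8, -3.3]
width: 0.411
grip_force: 60.3
```

```bash
python3 -m inch '[0,0,0.5,0,0,0,30,0,0,0.5,0,0,0,30,0,0,0.4,0,0,0,30,0,0,0,0,0,0,30,1.5,0,0,0,0,0,30,1.5,0,0,0,0,0,30,1.5,0,0,0,0,0,30,0,0,0,0,0,0,30]'
```

```text
time: 22.1
tool_pos: [0.5498, 0.0501, 0.0414]
tcp_rot: [-2.203, -2.24, -0.001]
wrist_force: [0.1, 3.3, -3.2]
width: 0.406
grip_force: 60.3
```

```bash
python3 -m inch '[0.7,0,0.3,0,0,0,30,0.6,0,0,0,0,0,30,0.6,0,0.3,0,0,0,30,0,0,0,0,0,0,30,0,0,0,0,0,0,30,0,0,0,0,0,0,30,0,0,0,0,0,0,30,0,0,0,0,0,0,30]'
```

```text
time: 22.9
tool_pos: [0.55, 0.0514, 0.0412]
tcp_rot: [2.202, 2.239, 0.0]
wrist_force: [-2.0, -0.8, 4.7]
width: 0.41
grip_force: 61.2
```

```bash
python3 -m inch '[0,0,-0.4,0,0,0,30,0,0,0,0,0,0,30,0,0,0,0,0,0,40,0,0,0,0,0,0,60,0,0,0,0,0,0,60,0,0,0,0,0,0,60,0,0,0,0,0,0,60,0,0,-5,0,0,0,60]' 20;python3 -m inch '[0,0,-15,0,0,0,60,0,0,-20,0,0,0,60,0,0,-20,0,0,0,60,0,0,-15,0,0,0,60,0,0,-3,0,0,0,60,0,0,0,0,0,0,60,0,0,0,0,0,0,60,0,0,0,0,0,0,60]'
python3 - <<'E'
from h import *
snap('wrist','w9.png'); s=sensors.read_state(); print(s['tool_pos'],Ro.from_rotvec(s['tcp_rot']).as_matrix().T)
g=cv2.imread('pics/w9.png').astype(int)
b=np.array([(24,0,65.5),(15,0,65.5),(33,0,65.5)])/1000
print(w2px('w9.png',Ro.from_euler('Z',np.pi/2+.02).apply(b)+[.549,.0565,.028]).round(1).tolist())
M=((g.max(2)-g.min(2)<25)&(g.sum(2)>240)&(g.sum(2)<560)).astype(np.uint8)
n,l,st,c=cv2.connectedComponentsWithStats(M[90:300,240:400])
for i in range(1,n):
  if st[i,4]>120: print(st[i]+[240,90,0,0,0],c[i]+[240,90],px2w('w9.png',[c[i]+[240,90]],.0935))
E
```

```text
time: 23.7
tool_pos: [0.5489, 0.0516, 0.0456]
tcp_rot: [-2.202, -2.239, 0.002]
wrist_force: [-0.9, -0.4, 0.1]
width: 0.704
grip_force: 0.0
time: 24.5
tool_pos: [0.5487, 0.0516, 0.1179]
tcp_rot: [-2.202, -2.239, 0.003]
wrist_force: [0.1, 0.1, -0.4]
width: 0.704
grip_force: 0.0
[0.549 0.052 0.118] [[-0.017  1.    -0.   ]
 [ 1.     0.017 -0.002]
 [-0.002 -0.    -1.   ]]
[[322.2, 175.3], [322.3, 189.4], [322.2, 160.9]]
[240  90  21 210 466] [248.064 217.515] [[0.501 0.052 0.093]]
[373  90  11 210 256] [377.906 197.184] [[0.584 0.067 0.093]]
[294 126  56 123 540] [317.687 185.798] [[0.546 0.074 0.093]]
[309 161  30  27 725] [323.421 173.766] [[0.549 0.081 0.093]]
```

```bash
python3 -m inch '[5,0,0,0,0,0,0,8,0,0,0,0,0,0,8,0,0,0,0,0,0,8,0,0,0,0,0,0,0,0,3,0,0,0,0,0,0,6,0,0,0,0,0,0,6,0,0,0,0,0,0,3,0,0,0,0]' 20; python3 -m inch '[0,0,1.5,0,0,0,0,0,0,1,0,0,0,0,0,0,1,0,0,0,0,0,0,1,0,0,0,0,0,0,0.5,0,0,0,0,0,0,0,0,0,0,0,0,0,0,0,0,0,0,0,0,0,0,0,0]'
```

```text
time: 25.35
tool_pos: [0.5485, 0.0804, 0.1]
tcp_rot: [-2.203, -2.239, 0.002]
wrist_force: [0.1, 0.3, -0.8]
width: 0.002
grip_force: 0.0schema error: expected a multiple of 7 numbers
```

```bash
python3 -m inch '[0,0,1.5,0,0,0,0, 0,0,1,0,0,0,0, 0,0,1,0,0,0,0, 0,0,1,0,0,0,0, 0,0,0.5,0,0,0,0, 0,0,0,0,0,0,0, 0,0,0,0,0,0,0, 0,0,0,0,0,0,0]'
```

```text
time: 26.15
tool_pos: [0.5493, 0.0807, 0.0963]
tcp_rot: [2.203, 2.24, 0.0]
wrist_force: [0.5, -0.2, 1.2]
width: -0.002
grip_force: 0.0
```

```bash
python3 -m inch '[0,0,0.7,0,0,0,0, 0,0,0.7,0,0,0,0, 0,0,0.6,0,0,0,0, 0,0,0,0,0,0,0, 0,0,0,0,0,0,0, 0,0,0,0,0,0,0, 0,0,0,0,0,0,0, 0,0,0,0,0,0,0]'
```

```text
time: 26.95
tool_pos: [0.5493, 0.0806, 0.0942]
tcp_rot: [2.203, 2.24, 0.0]
wrist_force: [0.3, 0.2, 0.2]
width: 0.0
grip_force: 0.0
```

```bash
python3 -m inch '[0,0,0.7,0,0,0,0, 0,0,0.7,0,0,0,0, 0,0,0.6,0,0,0,0, 0,0,0,0,0,0,0, 0,0,0,0,0,0,0, 0,0,0,0,0,0,0, 0,0,0,0,0,0,0, 0,0,0,0,0,0,0]'
```

```text
time: 27.75
tool_pos: [0.5493, 0.0806, 0.0922]
tcp_rot: [2.203, 2.24, 0.0]
wrist_force: [0.9, -0.0, 0.3]
width: 0.001
grip_force: 0.0
```

```bash
python3 -m inch '[0,0,0.7,0,0,0,0, 0,0,0.7,0,0,0,0, 0,0,0.6,0,0,0,0, 0,0,0,0,0,0,0, 0,0,0,0,0,0,0, 0,0,0,0,0,0,0, 0,0,0,0,0,0,0, 0,0,0,0,0,0,0]'
```

```text
time: 28.55
tool_pos: [0.5493, 0.0806, 0.0902]
tcp_rot: [2.203, 2.24, 0.0]
wrist_force: [0.1, -0.6, 0.5]
width: -0.004
grip_force: 0.0
```

```bash
python3 -m inch '[0,0,0.7,0,0,0,0, 0,0,0.7,0,0,0,0, 0,0,0.6,0,0,0,0, 0,0,0,0,0,0,0, 0,0,0,0,0,0,0, 0,0,0,0,0,0,0, 0,0,0,0,0,0,0, 0,0,0,0,0,0,0]'
python3 - <<'E'
from h import *
print(sensors.read_state()['wrist_force'])
E
```

```text
time: 29.35
tool_pos: [0.5493, 0.0807, 0.0882]
tcp_rot: [2.203, 2.24, 0.0]
wrist_force: [0.7, -0.4, 0.5]
width: 0.002
grip_force: 0.0
[ 0.744 -0.415  0.459]
```

Run:
```python
from h import *
a=snap('wrist','w10.png');b=snap('scene','s10.png')
A=cv2.resize(a[20:320,180:480],(400,400)); p=w2px('s10.png',[[.549,.081,.09]])[0].astype(int); print(p)
x,y=p; B=cv2.resize(b[max(0,y-50):y+50,x-50:x+50],(400,400),interpolation=cv2.INTER_CUBIC)
cv2.imwrite('pics/c10.png',np.hstack([A,B])[:,:,::-1])
```

```text
[238 247]
```

View pics/c10.png

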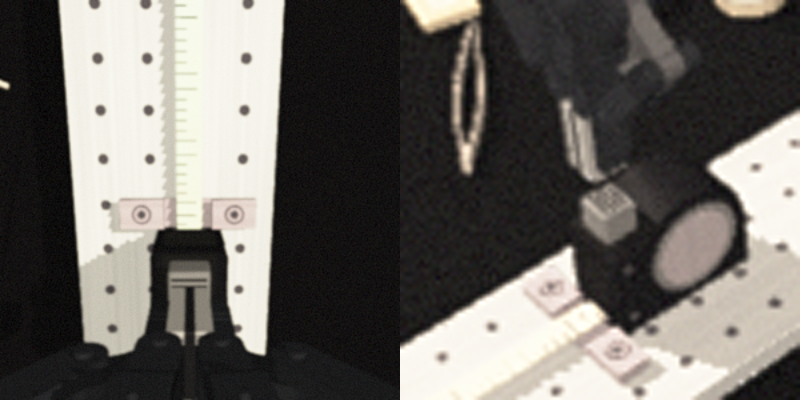

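The scene crop shows the nose against the bar, the blade through the gate, and the button still up. The wrist view shows the shut fingertips ending at about (190,287) in the crop, over the rear of the button. I'll check that against the projections.

Run:
```python
from h import *
s=sensors.read_state();t=s['tool_pos'];print(t)
print('tcp px',w2px('w10.png',[t,t+[0,.011,0],t-[0,.011,0]]).round(1).tolist(),'seen tip (322.5,235)')
print('btn front/rear',w2px('w10.png',[[.549,.0895,.0935],[.549,.0715,.0935]]).round(1).tolist(),'seen front',180+190*.75,20+np.array([262,272,288])*.75)
for z in (.0895,.0935): print(px2w('w10.png',[(322.5,216),(322.5,224)],z))
```

```text
[0.549 0.081 0.088]
tcp px [[321.7, 233.1], [322.0, 214.8], [321.4, 250.9]] seen tip (322.5,235)
btn front/rear [[321.5, 221.5], [321.0, 251.7]] seen front 322.5 [216.5 224.  236. ]
[[0.55  0.091 0.089]
 [0.55  0.087 0.089]]
[[0.55  0.093 0.093]
 [0.55  0.088 0.093]]
```

```bash
python3 -m inch '[0,0,0.6,0,0,0,0, 0,0,0.6,0,0,0,0, 0,0,0.6,0,0,0,0, 0,0,0.6,0,0,0,0, 0,0,0.6,0,0,0,0, 0,0,0,0,0,0,0, 0,0,0,0,0,0,0, 0,0,0,0,0,0,0]'
```

```text
time: 30.25
tool_pos: [0.5493, 0.0807, 0.0853]
tcp_rot: [2.203, 2.24, 0.0]
wrist_force: [-0.2, -0.3, 0.2]
width: -0.002
grip_force: 0.0
```

```bash
python3 -m inch '[0,0,0.6,0,0,0,0, 0,0,0.6,0,0,0,0, 0,0,0.6,0,0,0,0, 0,0,0.4,0,0,0,0, 0,0,0.3,0,0,0,0, 0,0,0,0,0,0,0, 0,0,0,0,0,0,0, 0,0,0,0,0,0,0]'
python3 - <<'E'
from h import *
a=cv2.imread('pics/w10.png').astype(int)
snap('wrist','w11.png');b=cv2.imread('pics/w11.png').astype(int)
for r in range(196,272,3): print(r,a[r,[306,312,318,322,326]].sum(1),b[r,[306,312,318,322,326]].sum(1))
E
```

```text
time: 31.05
tool_pos: [0.5493, 0.0806, 0.0828]
tcp_rot: [2.203, 2.24, 0.0]
wrist_force: [-0.0, -0.1, -0.4]
width: 0.004
grip_force: 0.0
196 [96 57 64 79 87] [59 65 69 83 76]
199 [74 76 73 59 77] [75 53 71 75 70]
202 [80 34 81 68 76] [67 60 74 62 73]
205 [59 60 64 43 54] [85 41 76 60 69]
208 [54 58 58 37 68] [59 40 28 35 65]
211 [90 78 64 93 86] [42 62 67 48 79]
214 [ 75 100 101 102 104] [ 56  85 106  89  94]
217 [133 268 253 271 272] [109 114 119 112  93]
220 [161 266 274 272 263] [139 250 279 275 269]
223 [214 329 330 336 330] [177 291 275 285 267]
226 [303 479 470 471 476] [232 296 332 298 300]
229 [290 281 283 267 283] [364 468 467 465 476]
232 [278 424 440 440 436] [363 394 377 383 370]
235 [278 271 210 124 234] [346 315 274 168 270]
238 [284 382 312  49 316] [339 396 316  55 317]
241 [265 374 293  57 303] [305 382 295  66 311]
244 [260 392 285  41 322] [295 389 285  62 307]
247 [177 385 289  48 307] [177 392 274  60 301]
250 [240 388 283  81 303] [231 393 284  53 296]
253 [272 382 260  57 280] [294 396 260  63 302]
256 [304 387 254  57 281] [303 391 272  59 317]
259 [344 392 259  63 283] [350 377 260  62 295]
262 [371 393 225  69 273] [374 394 247  48 294]
265 [375 375 229  57 230] [369 391 228  65 250]
268 [315 497 274  64 312] [314 478 268  90 281]
271 [ 54 342 347  96 347] [ 72 345 373 121 367]
```

```bash
python3 -m inch '[0,0,0.6,0,0,0,0, 0,0,0.6,0,0,0,0, 0,0,0.6,0,0,0,0, 0,0,0.6,0,0,0,0, 0,0,0.6,0,0,0,0, 0,0,0,0,0,0,0, 0,0,0,0,0,0,0, 0,0,0,0,0,0,0]'
```

```text
time: 31.9
tool_pos: [0.5493, 0.0807, 0.0798]
tcp_rot: [2.203, 2.24, 0.0]
wrist_force: [-0.0, -0.3, 0.0]
width: 0.001
grip_force: 0.0
```

Run:
```python
from h import *
s=sensors.read_state();t=s['tool_pos']
snap('scene','s12.png')
a=cv2.imread('pics/s10.png',0).astype(int);b=cv2.imread('pics/s12.png',0).astype(int)
print('proj tcp, +-11y, h=10,20',w2px('s12.png',[t,t+[0,.011,0],t-[0,.011,0],t+[0,0,.01],t+[0,0,.02]]).round(1).tolist())
print('button top corners',w2px('s12.png',[[.541,.0895,.0935],[.557,.0895,.0935],[.557,.0715,.0935],[.541,.0715,.0935]]).round(1).tolist())
print('cols 226..256')
for r in range(228,256): print(r,' '.join('%3d'%v for v in a[r,226:252]),'|',' '.join('%3d'%v for v in b[r,226:252]))
```

```text
proj tcp, +-11y, h=10,20 [[239.3, 251.8], [233.9, 254.9], [244.5, 248.8], [238.7, 247.6], [238.1, 243.4]]
button top corners [[236.9, 251.0], [231.5, 246.2], [240.3, 241.2], [245.7, 246.0]]
cols 226..256
228  28  24  64 132 165 105 182 176 149 116  51  43  46  44  47  47  42  36  40  34  31  32  20  29  27  32 |  30  34  63 135 174  79  64  53  46  44  41  48  54  45  54  51  54  50  52  52  47  37  27  42  31  36
229  26  30  59 129 167 106 179 173 153 125  49  33  45  46  42  45  52  41  42  36  30  27  33  30  26  34 |  25  24  63 128 171  90 114  69  44  36  42  42  57  57  52  49  48  49  51  50  42  28  28  32  32  36
230  26  28  45 108 172 108 148 173 155 142  61  36  41  38  44  39  46  44  44  36  27  34  27  27  25  27 |  31  30  48 112 173 110 138 131  75  74  41  44  49  51  47  49  51  48  48  31  31  31  33  34  31  31
231  30  28  37 102 175 119 133 178 156 144  69  42  45  43  35  46  43  41  38  37  35  31  29  28  32  30 |  32  14  35  99 177 122 134 177 145 141  65  42  43  45  43  50  50  44  36  33  33  32  27  28  31  25
232  29  28  38  96 170 123 132 180 159 
[... 4395 characters left out ...]
37 139 129 112 116 113 115 115 116 108  51  32  30  30  37
253  33  29  28  29  33  42  42  65  99 133 140 141 138 128 114 112 113 114 114 115 101  49  25  35  27  30 |  34  35  28  32  27  39  42  59 102 135 138 137 134 126 115 112 114 113 118 114 102  49  30  29  26  29
254  21  29  29  28  33  30  39  39  58  93 131 141 137 127 120 114 117 114 111 100  73  37  26  33  35  27 |  29  27  26  32  32  37  38  41  56  88 133 138 140 125 117 111 117 116 111 102  68  42  32  29  28  32
255  30  32  29  23  30  29  36  32  42  58  91 133 135 135 114 114 110 103  75  43  33  30  34  28  21  27 |  30  27  25  28  27  37  30  32  40  57  91 131 140 128 119 114 116 106  76  49  31  29  30  35  34  28
```

```bash
python3 -m inch '[0,0,0.6,0,0,0,0, 0,0,0.6,0,0,0,0, 0,0,0.6,0,0,0,0, 0,0,0.6,0,0,0,0, 0,0,0.4,0,0,0,0, 0,0,0,0,0,0,0, 0,0,0,0,0,0,0, 0,0,0,0,0,0,0]'
```

```text
time: 32.75
tool_pos: [0.5493, 0.0806, 0.0769]
tcp_rot: [2.203, 2.24, 0.0]
wrist_force: [-0.3, 0.1, -0.1]
width: -0.001
grip_force: 0.0
```

```bash
python3 -m inch '[0,0,0.6,0,0,0,0, 0,0,0.6,0,0,0,0, 0,0,0.6,0,0,0,0, 0,0,0.6,0,0,0,0, 0,0,0,0,0,0,0, 0,0,0,0,0,0,0, 0,0,0,0,0,0,0, 0,0,0,0,0,0,0]'
```

```text
time: 33.55
tool_pos: [0.5493, 0.0807, 0.0746]
tcp_rot: [2.203, 2.24, 0.0]
wrist_force: [-0.8, -0.6, -0.5]
width: -0.0
grip_force: 0.0
```

```bash
python3 -m inch '[0,0,0.6,0,0,0,0, 0,0,0.6,0,0,0,0, 0,0,0.6,0,0,0,0, 0,0,0.6,0,0,0,0, 0,0,0,0,0,0,0, 0,0,0,0,0,0,0, 0,0,0,0,0,0,0, 0,0,0,0,0,0,0]';python3 - <<'E'
from h import *
snap('scene','s13.png')
b=cv2.imread('pics/s13.png',0).astype(int)
for r in range(238,256): print(r,' '.join('%3d'%v for v in b[r,226:252]))
E
```

```text
time: 34.35
tool_pos: [0.5493, 0.0806, 0.0722]
tcp_rot: [2.203, 2.24, 0.0]
wrist_force: [-0.2, -1.1, 0.1]
width: 0.001
grip_force: 0.0
238  39  37  27  41 101 173 120 135 180 155 147  65  40  41  45  39  40  42  40  43  50  49  45  42  36  42
239  32  30  25  36  96 170 126 129 183 162 144  80  44  39  43  42  43  47  47  42  42  50  49  44  44  42
240  31  29  31  35  78 147 147 116 182 166 148  98  47  42  43  40  39  41  44  47  46  54  48  47  44  47
241  30  32  33  26  65 134 168 107 183 169 148  99  43  42  42  39  42  44  51  38  39  54  56  51  41  40
242  29  30  29  35  57 129 170 106 178 173 153 118  53  45  39  42  50  50  44  37  41  53  59  58  46  42
243  29  28  19  26  46 113 171 112 160 172 153 122  54  42  46  40  39  44  48  42  41  61  57  62  53  46
244  34  28  34  26  37  98 164 127 150 177 158 141  56  34  45  45  39  40  53  55  52  60  61  58  53  48
245  30  27  35  24  30  56  93 114 137 178 156 144  66  44  41  39  52  71 100  95  67  64  61  62  55  50
246  36  29  36  30  28  30  42  79 142 183 158 146 105  61  43  56  98 110 115  87  62  63  60  56  
[... 278 characters left out ...]
 103 118  99 128 135 120 115  93  47  55  56  57  38
250  30  27  33  30  32  32  33  80 138 138 144 165 133 112 122 132 122 115 112 113 109  40  30  33  32  32
251  34  31  27  28  29  40  45  85 150 143 141 149 163 136 134 115 115 115 117 113 112  47  25  27  29  29
252  32  31  22  29  36  42  47  72 125 141 138 139 137 128 117 116 114 116 117 113 109  49  25  32  30  35
253  31  22  28  32  33  41  37  58 102 132 142 138 138 125 114 116 117 113 119 114 102  46  31  28  25  30
254  26  31  28  28  33  41  37  48  53  93 133 143 138 128 116 114 115 114 112 100  72  36  31  36  27  30
255  30  25  18  32  27  32  36  40  45  54  92 128 135 135 120 114 115 103  72  46  40  27  31  24  34  32
```

```bash
python3 -m inch '[0,0,0.5,0,0,0,0, 0,0,0.5,0,0,0,0, 0,0,0.5,0,0,0,0, 0,0,0.5,0,0,0,0, 0,0,0,0,0,0,0, 0,0,0,0,0,0,0, 0,0,0,0,0,0,0, 0,0,0,0,0,0,0]'
```

```text
time: 35.2
tool_pos: [0.5493, 0.0807, 0.0702]
tcp_rot: [2.203, 2.24, 0.0]
wrist_force: [0.4, 0.2, -0.1]
width: 0.001
grip_force: 0.0
```

```bash
python3 -m inch '[0,0,0.6,0,0,0,0, 0,0,0.6,0,0,0,0, 0,0,0.6,0,0,0,0, 0,0,0.6,0,0,0,0, 0,0,0,0,0,0,0, 0,0,0,0,0,0,0, 0,0,0,0,0,0,0, 0,0,0,0,0,0,0]'
```

```text
time: 36.0
tool_pos: [0.5494, 0.0806, 0.0686]
tcp_rot: [2.203, 2.24, 0.0]
wrist_force: [-1.9, -0.3, 5.3]
width: -0.001
grip_force: 2.7
```

```bash
python3 -m inch '[0,0,0.6,0,0,0,0, 0,0,0.6,0,0,0,0, 0,0,0.6,0,0,0,0, 0,0,0.6,0,0,0,0, 0,0,0.6,0,0,0,0, 0,0,0,0,0,0,0, 0,0,0,0,0,0,0, 0,0,0,0,0,0,0]'
```

```text
time: 36.8
tool_pos: [0.5495, 0.0807, 0.0659]
tcp_rot: [2.203, 2.24, 0.0]
wrist_force: [-2.0, -0.2, 7.1]
width: 0.002
grip_force: 3.5
```

```bash
python3 -m inch '[0,0,0.5,0,0,0,0, 0,0,0.4,0,0,0,0, 0,0,0.4,0,0,0,0, 0,0,0,0,0,0,0, 0,0,0,0,0,0,0, 0,0,0,0,0,0,0, 0,0,0,0,0,0,0, 0,0,0,0,0,0,0]'
```

```text
time: 37.6
tool_pos: [0.5496, 0.0807, 0.0648]
tcp_rot: [2.203, 2.24, 0.001]
wrist_force: [-3.1, -1.0, 7.7]
width: 0.001
grip_force: 4.1
```

```bash
python3 -m inch '[0,0,0.4,0,0,0,0, 0,0,0.3,0,0,0,0, 0,0,0.3,0,0,0,0, 0,0,0,0,0,0,0, 0,0,0,0,0,0,0, 0,0,0,0,0,0,0, 0,0,0,0,0,0,0, 0,0,0,0,0,0,0]'
```

```text
time: 38.4
tool_pos: [0.5498, 0.0807, 0.0646]
tcp_rot: [2.203, 2.239, 0.001]
wrist_force: [-5.2, -0.6, 12.4]
width: 0.003
grip_force: 6.2
```

```bash
python3 -m inch '[0,0,-1,0,0,0,0, 0,0,-2,0,0,0,0, 0,0,-4,0,0,0,0, 0,0,-8,0,0,0,0, 0,0,-15,0,0,0,0, 0,0,-20,0,0,0,0, 0,0,-20,0,0,0,0, 0,0,-10,0,0,0,0]';python3 - <<'E'
from h import *
snap('scene','s14.png');snap('wrist','w14.png')
b=cv2.imread('pics/s14.png',0).astype(int)
for r in range(238,257): print(r,' '.join('%3d'%v for v in b[r,226:252]))
g=cv2.imread('pics/w14.png').astype(int)
M=((g.max(2)-g.min(2)<25)&(g.sum(2)>240)&(g.sum(2)<560)).astype(np.uint8)
n,l,st,c=cv2.connectedComponentsWithStats(M[90:300,240:400])
for i in range(1,n):
  if st[i,4]>120: print(st[i]+[240,90,0,0,0],px2w('w14.png',[c[i]+[240,90]],.0895))
print(w2px('w14.png',[[.549,.0895,.0895],[.549,.0715,.0895],[.549,.2265,.028]]).round(1).tolist(),sensors.read_state()['tool_pos'])
E
```

```text
time: 39.2
tool_pos: [0.551, 0.0808, 0.1457]
tcp_rot: [2.201, 2.238, 0.005]
wrist_force: [0.3, -0.5, 0.8]
width: -0.0
grip_force: 0.0
238  31  30  37  28  33  28  28  33  25  26  29  28  24  30  27  30  33  30  34  39  53  50  43  43  40  38
239  35  28  26  36  33  29  29  29  25  36  33  30  31  26  24  30  25  27  49  59  56  49  51  40  48  39
240  26  30  33  37  37  28  28  30  24  30  32  29  31  26  30  19  31  43  59  62  61  56  49  47  46  38
241  22  29  28  30  28  31  26  34  23  28  27  30  26  27  30  32  39  56  60  64  64  57  57  47  48  42
242  28  37  33  24  29  25  28  32  27  37  25  23  24  25  34  37  53  58  57  64  61  58  57  53  45  45
243  29  25  30  27  31  33  34  26  28  30  24  31  30  38  49  57  54  56  59  60  63  59  60  55  57  46
244  28  31  29  37  24  28  24  28  33  25  29  29  46  73  88  88  61  53  56  58  62  66  62  55  56  51
245  34  35  35  27  29  33  30  26  16  32  39  56  98 132 128 153 102  62  57  61  63  63  61  59  57  51
246  29  31  33  23  26  29  31  27  31  50  90  99 113 112 107 130 154 106  62  56  55  60  61  62  5
[... 673 characters left out ...]
  34  34  45  58  99 130 138 138 150 161 124 113 110 112 115 116 101  45  34  32  41  48
254  28  29  29  31  28  30  42  39  59  92 128 135 137 130 109 112 114 111 105 103  75  38  31  30  30  35
255  33  33  30  26  28  33  34  33  39  55  88 128 134 134 114 108 109 106  67  43  33  33  30  29  34  30
256  25  31  32  27  31  23  27  40  41  44  57  84 113 130 118 106  90  68  35  29  28  26  28  31  31  20
[244  90  60 198 500] [[0.513 0.074 0.089]]
[326  90  47 190 410] [[0.578 0.084 0.089]]
[306 193  25  23 546] [[0.549 0.082 0.089]]
[305 235  14  44 456] [[0.545 0.041 0.089]]
[326 235  14  44 468] [[0.56  0.041 0.089]]
[[317.8, 194.0], [317.5, 217.1], [320.4, 12.3]] [0.551 0.081 0.145]
```

```bash
python3 -c "
from workcell import job
print(job.finish_job())"
```

```text
the job is handed in; nothing more can be done
None
```

I handed the job in at about 39 s with the tape hooked on the left-hand end, its nose against the bar's back face and the lock pressed to its stop (peak 12.4 N); the verdict was not shown. On a first, unhooked pull the case struck the stop bar and tilted, with wrist readings of about 10 N, so I levelled and re-gripped it.

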